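Find where the bottle chest's lid binds

TASK

The clear sliding lid of the bottle chest binds somewhere in its runner. By its black grip, slide the lid towards the small black marker block on the far rail and go on, pushing the marker ahead, until you clearly feel the lid bind: keep up that gentle pressure for a moment, but do not force it. Then back the lid off by about 20 mm so that it stands free with the marker left behind at the tight spot, and let go; do not touch the marker yourself, and leave the vial, the bottle and the carton where they are.

Things in the scene. Friction and masses are not known exactly. Their poses are not given: they have to be found in the camera images.
- chest: White open-topped bottle chest fixed to the bench, 260 mm (its x) by 480 mm (its y), top about 120 mm above the bench; its far rail (away from the robot, 25 mm wide, 120 mm high) carries the marker. Origin at the centre of its underside, on the bench. Its y axis runs along the rails: the lid slides towards chest +y to find the tight spot and towards chest -y to back off. The narrow near deck, on the robot's side (chest x -85 to -130 mm, 115 mm high) carries the vial.
- runner: Aluminium near runner of the chest, 20 by 480 by 22 mm, fixed at chest x = -75 mm, its origin at the centre of its underside 100 mm above the bench. The lid's tongue runs inside it. Somewhere inside, not to be seen, is the tight spot: the lid may meet it anywhere from 60 to 155 mm beyond where it starts. There the resistance grows by about 4 N for each mm farther; 6 N or more there, kept up for a quarter of a second, is a clear bind, and above 20 N the runner is damaged.
- lid: Clear plastic sliding lid with grey end strips, 170 mm (x) by 220 mm (y) by 6 mm, about 0.5 kg, its axes parallel to the chest's. Origin at the centre of its underside, 105 mm above the bench. It cannot be lifted or turned. It runs freely with about 1.5 N of drag (about 2 N while it pushes the marker) and stays where it is left, except that a lid let go while pressed into the tight spot springs back a few mm.
- lid_grip (a point): Middle of the lid's upright black plastic grip, above the lid's centre and 135 mm above the bench. The grip is a block 56 mm along chest x, 16 mm thick along chest y (grasp it across these 16 mm, from above), reaching from 111 mm to 156 mm above the bench; a foot 80 by 34 mm reaches up to 115 mm above the bench.
- dog_face (a point): Centre of the leading (chest +y) face of the lid's dog, a small aluminium arm at the lid's +y end that reaches over the far rail, 12 mm high, 128 mm above the bench, moving with the lid.
- marker_face (a point): Middle of the rear (chest -y) face, where the dog meets it, of the drag marker, a black plastic block 24 mm (x) by 16 mm (y) by 28 mm high with a pointer, on top of the far rail, 128 mm above the bench, 95 mm from the grip in chest +x. The dog meets this face squarely and pushes the marker along towards chest +y; the marker then stays where it was left. Distance from dog_face to marker_face is the gap between lid and marker (0 while touching).
- marker: The drag marker itself; origin at the foot of its rear face, on the far rail's top 120 mm above the bench.
- vial: Amber glass vial, 28 mm diameter, 55 mm tall, loose on the chest's near deck. Origin at the centre of its underside. Leave alone.
- bottle: White plastic bottle, 64 mm diameter, 130 mm tall, loose on the bench left of the chest. Origin at the centre of its underside. Leave alone.
- carton: Cardboard carton 90 by 70 by 60 mm, loose on the bench right of the chest. Origin at the centre of its underside. Leave alone.

How it is judged:
By the outcome, as a careful person would: the job done as asked, in the order asked, and still so for the second after the job is handed in, with the robot touching nothing.
It also fails if it takes over 45 s, if anything falls off the work surface, if the arm or the gripper's body presses on something with over 40 N, if the wrist force passes 120 N, or if a joint passes its speed limit or range.

ROBOT

A 6-joint arm with a two-finger parallel gripper is mounted at the origin on the work surface. World frame = base frame: x ahead of the robot, y to its left, z up, the work surface at z = 0. Lengths are in m, angles in degrees, forces in N, time in s.
With the tool pointing down it reaches from about 0.275 to 0.725 m from the base axis. Payload 15.9 kg.
Tool frame: the origin (TCP) lies at the very end of the fingers, on their centre line; the grasp point (between the pads) lies 19 mm behind it; z points along the fingers, y is the direction in which the jaws open and shut (so a half turn about z gives the same grasp; the last joint's range is limited). The gripper opens to 85 mm and grips with 20 to 120 N. Pads are 22 mm wide; open, the fingers measure 114 mm over their backs; the gripper's body (76 mm by 85 mm) begins 54 mm behind the grasp point. The pads swing forward as they close: fully open they stand 13 mm farther back than shut.
Start: joints at [-70.13, 12.198, -1.971, 75.831, 0, 90], TCP at [0.17, -0.47, 0.231] pointing down, gripper open.
Joint ranges: [-170.91, 170.91], [-42.67, 98.43], [-65.05, 77.54], [-120.47, 116.71], [-90, 82.35], [-180, 180]. Speed limits (degrees/s): [108.29, 108.29, 136.94, 147.25, 180, 180].

INTERFACE

Orientations are given as [roll, pitch, yaw] about the fixed x, y, z axes, in that order (R = Rz(yaw) Ry(pitch) Rx(roll)).
In Python, from workcell import env gives the robot as it stands. The module is installed in compiled form; this text tells all that it offers.
- The arm moves only by the shell command python3 -m crank 'ROWS' [OPENING] [FORCE]. ROWS is JSON, a list that holds one entry, the list of rows, each a list of 4 numbers: the shift along the tool's x, y, z in m, then the turn about the tool's z in rad. A call has exactly 8 rows; each row is the pose to reach, as a shift and turn from the pose commanded when the call began, along the tool's axes at that moment; what a row does not reach only later rows make up. A row lasts 1/12 s, in which the tool goes at most 41.7 mm and 7.16 degrees, less where a joint would pass 70% of its speed; a pose out of reach is approached as far as the arm can. A call with a gripper value outside its range is refused whole. OPENING is the opening, from -1 (shut) to 1 (fully open), so that 0 is half open, set as the call begins (- or left out, the last holds). The fingers move at their own pace and stop on an object; FORCE is the grip in N (left out, the last holds). Time passes only in rows, so rows that repeat a pose let the fingers close, or fill a call up. It gives the time, the measured TCP pose, the force and the opening at its end, in the units of the state.
- env.get_state(): the state, without advancing time (a new reading comes with each control period).
- env.capture(name): name is "scene" or "side" or "wrist"; returns a dict with "frame" (400x640x3 uint8, red, green, blue), "range_z" (400x640 float32, m along the optical axis (not along the pixel's ray), 0 where there is no reading), "vertical_fov" (degrees; the focal length in pixels is half the picture's height over the tangent of half this angle, whatever the lens; pixels are square), "cx", "cy" (the principal point, pixels), "k1" (the pictures are not rectified: a ray, as slopes to the right and down, at radius r is drawn at 1 + k1 r^2 times it, then the intrinsics apply), "origin" and "orientation" of the camera in the world; the wrist camera has in their place "hand_eye" (4x4, takes a point from camera to tool coordinates, whose origin is the TCP and whose axes are the flange's). Camera axes: x right, y up, looking along -z (the intrinsics and any distortion apply to the point x, -y, -z); pixel columns grow to the right and rows downward; lengths in m; the calibration is good to about 2 mm. A picture is of the moment at which its call begins: read the wrist's pose just before it.
- env.finish_job(): hands the job in, once; it reports no verdict.
Trained networks look in the newest picture that a camera, given by its name, has taken for a name from the list of things; names that differ only in an ending like _2 or _b are one class to them, and where a whole thing is asked for, a point or a joint stands for the part that bears it (a point fixed in the world has none). Each returns a list of dicts, best first, with "score" (0 to 1); they miss things now and then, are a little off and sometimes report something else, mostly with a low value. They report only what shows in the picture. A call takes as long as a camera call.
- env.spot_in(label, camera): "point" ([column, row] in pixels, amid what is visible of it).
- env.trace(label, camera): "region" (400x640 bool, what is visible of it) and "point" ([column, row] in pixels, amid what is visible of it).
- env.pinpoint(label, camera): "point" ([column, row] in pixels: a listed point, or the origin of a listed thing).
The state is a dict: "clock": time; "joint_positions": joint angles; "dq": joint speeds; "tau": joint torques, N m; "ee_pos": TCP position; "ee_rot": TCP orientation; "force": force on the tool from outside, world axes, zero at the start; "wrist_torque": the same for the moment, N m; "opening": finger opening in m.
Only numpy, scipy, OpenCV 4.12 (cv2) and the standard library are available. Lean on these libraries where they do the work, as an engineer would, in place of code of your own. Each camera call takes 0.05 s, during which the arm holds its last target. There are 200 camera calls.

## Working session

There is one attempt and no reset: what is moved stays moved. The work goes in short steps, Python scripts to look and compute and a shell command to move; the robot and the scene stay as the last step left them, time stands still between calls to the robot, and variables do not carry over. Pictures are saved under pics/ and viewed, about 8 in all and at most 12, crops included, and the job is handed in when it is done.

```bash
mkdir -p pics
cat > h.py <<'E'
import numpy as np, cv2
from scipy.spatial.transform import Rotation as R
from workcell import env
def cap(n):
    s=env.get_state(); c=env.capture(n)
    if 'hand_eye' in c:
        T=np.eye(4);T[:3,:3]=R.from_euler('xyz',s['ee_rot'],degrees=True).as_matrix();T[:3,3]=s['ee_pos']
        c['T']=T@np.array(c['hand_eye'])
    else:
        o=np.array(c['origin']);q=np.array(c['orientation'])
        T=np.eye(4);T[:3,:3]=q if q.shape==(3,3) else R.from_euler('xyz',q,degrees=True).as_matrix();T[:3,3]=o;c['T']=T
    return c
def ray(c,p):
    f=200/np.tan(np.radians(c['vertical_fov'])/2)
    d=np.array([(p[0]-c['cx'])/f,(p[1]-c['cy'])/f]);u=d.copy()
    for _ in range(20): u=d/(1+c['k1']*(u@u))
    return np.array([u[0],-u[1],-1.])
def atz(c,p,z):
    d=c['T'][:3,:3]@ray(c,p);o=c['T'][:3,3];return o+d*(z-o[2])/d[2]
def depth(c,p):
    k=c['range_z'][int(p[1])-1:int(p[1])+2,int(p[0])-1:int(p[0])+2];k=k[k>0]
    return (c['T']@np.r_[ray(c,p)*np.median(k),1])[:3] if len(k) else None
def save(c,n): cv2.imwrite('pics/'+n,cv2.cvtColor(c['frame'],cv2.COLOR_RGB2BGR))
E
cat > a.py <<'E'
from h import *
np.set_printoptions(precision=4,suppress=True)
print(env.get_state())
Z=dict(lid_grip=.135,dog_face=.128,marker_face=.128,marker=.12,chest=0,runner=.1,lid=.105,vial=.115,bottle=0,carton=0)
for n in ('scene','side','wrist'):
    c=cap(n);save(c,n+'0.png');print(n,c['T'][:3,3])
    for l,z in Z.items():
        for r in env.pinpoint(l,n)[:1]: print(l,round(r['score'],2),np.round(r['point'],1),atz(c,r['point'],z),depth(c,r['point']))
E
python3 a.py
```

```text
{'clock': 0.0, 'joint_positions': array([-70.1316,  12.2238,  -2.0093,  75.8314,  -0.0004,  89.9994]), 'dq': array([-0.0112,  0.0125, -0.0357, -0.0049,  0.005 , -0.0293]), 'tau': array([  0.0013, -68.6168,  48.7117,   0.018 ,   0.0001,   0.    ]), 'ee_pos': array([ 0.1698, -0.4699,  0.2308]), 'ee_rot': array([-179.9354,    0.0004,   19.8691]), 'force': array([-0.2754, -0.6253, -0.3781]), 'wrist_torque': array([-0.0479, -0.0206,  0.042 ]), 'opening': 0.08528330959056986}
scene [ 0.9351 -0.6434  1.2386]
lid_grip 0.7 [333.5 184.4] [0.5731 0.0365 0.135 ] [0.5804 0.0228 0.1572]
dog_face 0.71 [371.9 186. ] [0.6883 0.1044 0.128 ] [0.6876 0.1064 0.125 ]
marker_face 0.44 [381.5 174.6] [0.695 0.166 0.128] [0.6994 0.1511 0.1485]
marker 0.4 [380.4 178.6] [0.6978 0.154  0.12  ] [0.6992 0.1491 0.1268]
chest 0.57 [341.1 192.2] [0.5721 0.1033 0.    ] [0.6064 0.0328 0.117 ]
runner 0.87 [327.4 163. ] [0.4936 0.1297 0.1   ] [0.5024 0.1144 0.1225]
lid 0.96 [331.9 190.4] [0.5714 0.0298 0.105 ] [0.578  0.0177 0.1255]
vial 0.5 [351.7 130. ] [0.497  0.3086 0.115 ] [0.5016 0.2988 0.1266]
bottle 0.7 [353.1 11
[... 213 characters left out ...]
.5774 0.0333 0.1285]
dog_face 0.62 [261.9 189.8] [0.6721 0.1294 0.128 ] [0.6845 0.1203 0.1184]
marker_face 0.45 [251.2 186.8] [0.7091 0.144  0.128 ] [0.6882 0.1585 0.1435]
marker 0.55 [255.1 192.1] [0.6857 0.1466 0.12  ] [0.6848 0.1472 0.1207]
chest 0.74 [291.6 234.2] [0.5602 0.1019 0.    ] [0.4522 0.1956 0.1107]
runner 0.84 [301.6 219. ] [0.4988 0.1152 0.1   ] [0.4834 0.1293 0.115 ]
lid 0.97 [307.3 198.8] [0.5635 0.0321 0.105 ] [0.5529 0.0421 0.1145]
vial 0.62 [249.  240.4] [0.5047 0.3044 0.115 ] [0.4818 0.3198 0.1368]
bottle 0.58 [207.2 333.3] [0.4    0.5147 0.    ] [0.3809 0.5237 0.0241]
carton 0.7 [249.5 189. ] [0.8726 0.0384 0.    ] [0.6856 0.1673 0.1402]
wrist [ 0.2352 -0.4458  0.3732]
```

View pics/scene0.png

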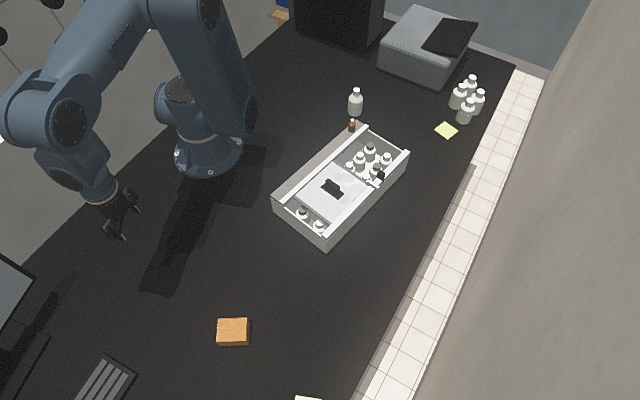

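View pics/side0.png

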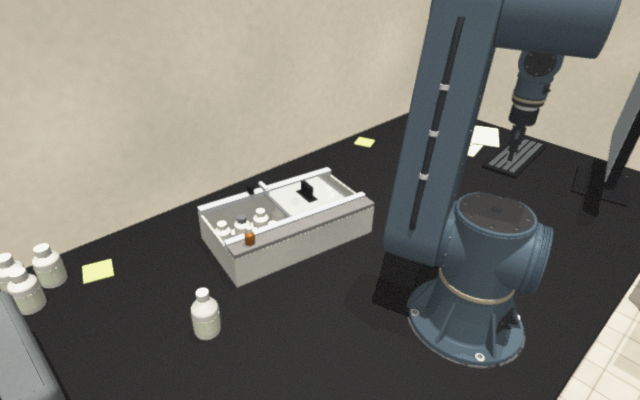

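```bash
cat > b.py <<'E'
from h import *
np.set_printoptions(precision=4,suppress=True)
for n in ('scene','side'):
    c=cap(n)
    for l,z in (('runner',.122),('lid',.111),('chest',.12),('lid_grip',.156)):
        for r in env.trace(l,n)[:1]:
            m=r['region'].astype(np.uint8); ys,xs=np.nonzero(m)
            P=np.array([depth(c,(x,y)) if c['range_z'][y,x]>0 else [np.nan]*3 for x,y in zip(xs,ys)],float)
            P=P[np.abs(P[:,2]-z)<.006]
            if len(P)<10: print(n,l,len(P));continue
            rc=cv2.minAreaRect((P[:,:2]*1000).astype(np.float32))
            w=np.linalg.svd(P[:,:2]-P[:,:2].mean(0),full_matrices=False)[2][0]
            print(n,l,round(r['score'],2),len(P),rc,'pca',np.degrees(np.arctan2(w[1],w[0])),np.median(P,0))
E
python3 b.py
```

```text
scene runner 0.6 549 ((494.9486083984375, 120.67295837402344), (473.78680419921875, 20.280956268310547), 79.88497924804688) pca -100.01456712353962 [0.4912 0.0949 0.1233]
scene lid 0.86 2325 ((588.134033203125, 28.093406677246094), (234.8035430908203, 199.7799072265625), 80.09396362304688) pca -99.83439915214737 [0.5738 0.0104 0.113 ]
scene chest 0.8 3082 ((572.5938110351562, 110.11813354492188), (482.94305419921875, 270.0459289550781), 80.06212615966797) pca -98.10299983803759 [0.5051 0.0574 0.1185]
scene lid_grip 0.79 73 ((573.6786499023438, 25.169462203979492), (17.820613861083984, 55.370479583740234), 80.35359191894531) pca -8.824151665693387 [0.5733 0.0225 0.1567]
side runner 0.98 643 ((492.5820617675781, 128.11538696289062), (475.7960205078125, 24.590532302856445), 80.01699829101562) pca 80.1216224103897 [0.4924 0.1345 0.1203]
side lid 0.59 1598 ((574.7704467773438, 26.891647338867188), (221.82395935058594, 162.63648986816406), 79.36152648925781) pca 77.23444902094732 [0.5698 0.0466 0.1098]
side chest 0.77 2173 ((569.5162353515625, 111.27897644042969), (482.4842529296875, 264.97161865234375), 80.08981323242188) pca 77.91311578308138 [0.5015 0.1349 0.1176]
side lid_grip 0.85 48 ((571.685546875, 27.2869873046875), (15.867338180541992, 49.97344970703125), 84.86824035644531) pca 173.45265906472488 [0.5715 0.0292 0.1535]
```

Chest yaw is about −10° (its +y axis points at 80°), and the grip is near (0.572, 0.027) with its top at 0.156, which agrees with the given sizes. The scene picture shows the grip at (333,186) and the marker at (380,175) beyond the dog. The side picture agrees, with the vial at (250,238) well clear.

```bash
python3 -m crank '[[[0.034,-0.0206,0,0.065],[0.068,-0.0412,0,0.13],[0.102,-0.0618,0,0.195],[0.136,-0.0824,0,0.26],[0.17,-0.103,0,0.325],[0.204,-0.1236,0,0.39],[0.238,-0.1442,0,0.455],[0.272,-0.165,0,0.52]]]' 1 40; python3 -c "
from h import *
s=env.get_state();M=R.from_euler('xyz',s['ee_rot'],degrees=True).as_matrix();print(M.T@(np.array([.5725,.027,.23])-s['ee_pos']))"
```

```text
clock: 2.82
ee_pos: [0.3705, -0.2209, 0.2315]
ee_rot: [180.0, -0.0, -10.1]
force: [0.4, -1.1, 0.3]
opening: 0.0851
[ 0.15530991 -0.2795262   0.00155824]
```

```bash
python3 -m crank '[[[0.02,-0.035,0,0],[0.04,-0.07,0,0],[0.06,-0.105,0,0],[0.08,-0.14,0,0],[0.1,-0.175,0,0],[0.12,-0.21,0,0],[0.136,-0.243,0,0],[0.145,-0.26,0,0]]]'
cat > c.py <<'E'
from h import *
import sys
np.set_printoptions(precision=4,suppress=True)
s=env.get_state();M=R.from_euler('xyz',s['ee_rot'],degrees=True).as_matrix();print(s['ee_pos'],s['force'],s['opening'],s['clock'])
c=cap('wrist');save(c,sys.argv[1])
for l,z in (('lid_grip',.135),('dog_face',.128),('marker_face',.128)):
    for r in env.pinpoint(l,'wrist')[:1]:
        p=atz(c,r['point'],z);print(l,round(r['score'],2),r['point'],p,depth(c,r['point']),'tool',M.T@(p-s['ee_pos']))
for r in env.trace('lid_grip','wrist')[:1]:
    ys,xs=np.nonzero(r['region']); P=np.array([depth(c,(x,y)) if c['range_z'][y,x]>0 else [np.nan]*3 for x,y in zip(xs,ys)],float)
    P=P[np.abs(P[:,2]-.156)<.005]
    if len(P)>10: rc=cv2.minAreaRect((P[:,:2]*1000).astype(np.float32));print(rc,len(P),'tool',M.T@(np.r_[np.array(rc[0])/1000,.156]-s['ee_pos']))
E
python3 c.py wrist1.png
```

```text
clock: 3.48
ee_pos: [0.5429, -0.0546, 0.231]
ee_rot: [-178.3, 0.1, -6.7]
force: [-0.2, 0.3, -0.1]
opening: 0.0855
[ 0.5429 -0.0546  0.231 ] [-0.2444  0.2926 -0.14  ] 0.08553634452409041 3.4833
lid_grip 0.79 [218.8, 163.7] [0.5762 0.025  0.135 ] [0.5791 0.0176 0.1543] tool [ 0.0239 -0.08    0.0984]
dog_face 0.89 [67.8, 27.7] [0.6852 0.1168 0.128 ] [0.6835 0.1125 0.1337] tool [ 0.1215 -0.1836  0.1084]
marker_face 0.58 [19.6, 25.8] [0.691 0.152 0.128] [0.6906 0.1509 0.1292] tool [ 0.1232 -0.2192  0.1095]Traceback (most recent call last):
  File "c.py", line 10, in <module>
    ys,xs=np.nonzero(r['region']); P=np.array([depth(c,(x,y)) if c['range_z'][y,x]>0 else [np.nan]*3 for x,y in zip(xs,ys)],float)
                                     ~~~~~~~~^^^^^^^^^^^^^^^^^^^^^^^^^^^^^^^^^^^^^^^^^^^^^^^^^^^^^^^^^^^^^^^^^^^^^^^^^^^^^^^^^^^^^
ValueError: setting an array element with a sequence. The requested array has an inhomogeneous shape after 1 dimensions. The detected shape was (52543,) + inhomogeneous part.
```

View pics/wrist1.png

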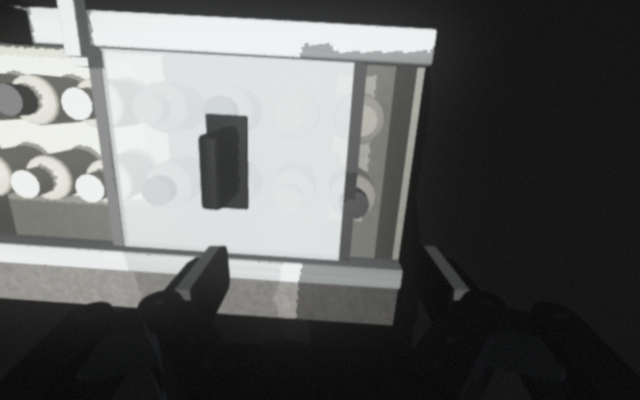

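The wrist picture shows the grip at (210,165), the dog at (68,28), and the fingers still moving towards them. I'll finish the approach, let it settle and measure again.

```bash
sed -i "s/depth(c,(x,y)) if c\['range_z'\]\[y,x\]>0 else \[np.nan\]\*3 for x,y in zip(xs,ys)\],float)/q for q in (depth(c,(x,y)) for x,y in zip(xs,ys) if 0<x<639 and 0<y<399) if q is not None])/" c.py
python3 -m crank '[[[0,0,0,0],[0,0,0,0],[0,0,0,0],[0,0,0,0],[0,0,0,0],[0,0,0,0],[0,0,0,0],[0,0,0,0]]]'; python3 c.py wrist2.png
```

```text
clock: 4.4
ee_pos: [0.5417, -0.0559, 0.2313]
ee_rot: [-178.3, 0.0, -6.8]
force: [-0.4, -0.0, -0.4]
opening: 0.0853
[ 0.5417 -0.0559  0.2313] [-0.3742 -0.0467 -0.4116] 0.0853283793988621 4.4
lid_grip 0.84 [218.2, 165.4] [0.5739 0.0245 0.135 ] [0.5765 0.0177 0.1523] tool [ 0.0226 -0.0807  0.0987]
dog_face 0.55 [61.9, 28.0] [0.6849 0.1197 0.128 ] [0.6832 0.1154 0.1336] tool [ 0.1214 -0.1882  0.1088]
marker_face 0.72 [17.8, 25.3] [0.6908 0.1518 0.128 ] [0.6907 0.1515 0.1283] tool [ 0.1236 -0.2207  0.1098]
((573.3624877929688, 25.720436096191406), (15.627216339111328, 54.49715805053711), 80.23234558105469) 1606 tool [ 0.0219 -0.0825  0.0778]
```

```bash
python3 -c "
from h import *
s=env.get_state();print(s['joint_positions'],s['ee_rot'],s['ee_pos'])
M=R.from_euler('xyz',s['ee_rot'],degrees=True).as_matrix()
print(M.T@(np.array([.5733,.0255,.22])-s['ee_pos']))"
```

```text
[ -6.86966413  17.58116447   5.07891741  77.54710515   1.69872259
 179.94150936] [-1.78301228e+02  4.76182934e-02 -6.81119917e+00] [ 0.54167269 -0.05583534  0.23128749]
[ 0.02176725 -0.08414101  0.0137698 ]
```

Joint 6 ran into its 180° limit, so I'll use the half-turn grasp instead (yaw 170°, joint 6 about 12°).

```bash
python3 -m crank '[[[0,0,0,-0.11],[0,0,0,-0.22],[0,0,0,-0.33],[0,0,0,-0.44],[0,0,0,-0.55],[0,0,0,-0.66],[0,0,0,-0.77],[0,0,0,-0.88]]]'; python3 -m crank '[[[0,0,0,-0.11],[0,0,0,-0.22],[0,0,0,-0.33],[0,0,0,-0.44],[0,0,0,-0.55],[0,0,0,-0.66],[0,0,0,-0.77],[0,0,0,-0.88]]]';python3 -m crank '[[[0,0,0,-0.11],[0,0,0,-0.22],[0,0,0,-0.33],[0,0,0,-0.44],[0,0,0,-0.55],[0,0,0,-0.66],[0,0,0,-0.77],[0,0,0,-0.88]]]'; python3 -c "
from h import *
s=env.get_state();print(s['joint_positions'])
M=R.from_euler('xyz',s['ee_rot'],degrees=True).as_matrix()
print(M.T@(np.array([.5733,.0255,.20])-s['ee_pos']), 'turn',-np.radians((170-s['ee_rot'][2])))"
```

```text
clock: 5.32
ee_pos: [0.5417, -0.0559, 0.2313]
ee_rot: [-178.9, -1.3, 43.9]
force: [0.1, 0.3, 0.5]
opening: 0.085
clock: 5.98
ee_pos: [0.5417, -0.0558, 0.2313]
ee_rot: [179.7, -1.7, 94.3]
force: [0.2, 0.3, 0.1]
opening: 0.0851
clock: 6.65
ee_pos: [0.5417, -0.0559, 0.2313]
ee_rot: [178.5, -0.8, 144.8]
force: [0.6, -0.7, -0.3]
opening: 0.0854
[-6.86928022 17.58108027  5.08032174 77.54644813  1.69384138 28.36922542]
[0.02064343 0.08385824 0.03376514] turn -0.4403179562872613
```

```bash
python3 -m crank '[[[0.003,0.012,0,-0.07],[0.006,0.024,0,-0.14],[0.009,0.036,0,-0.21],[0.012,0.048,0.005,-0.28],[0.015,0.06,0.015,-0.35],[0.018,0.072,0.025,-0.41],[0.0206,0.084,0.034,-0.44],[0.0206,0.084,0.034,-0.44]]]'; python3 c.py wrist3.png;python3 -c "
from h import *
s=env.get_state();print(s['joint_positions'],s['ee_rot'])
M=R.from_euler('xyz',s['ee_rot'],degrees=True).as_matrix();print(M)
print(M.T@(np.array([.5733,.0255,.125])-s['ee_pos']))"
```

```text
clock: 7.32
ee_pos: [0.5737, 0.0272, 0.1979]
ee_rot: [178.3, -0.3, 169.8]
force: [0.6, -0.2, -0.3]
opening: 0.0854
[0.5737 0.0272 0.1979] [ 0.5612 -0.2067 -0.2574] 0.08539801970350165 7.3167
lid_grip 0.66 [317.3, 210.0] [0.572  0.0267 0.135 ] [0.5651 0.0276 0.1554] tool [ 0.0013 -0.0026  0.0628]
marker_face 0.41 [321.3, 208.5] [0.5738 0.0294 0.128 ] [0.5646 0.0302 0.1553] tool [-0.      0.0002  0.0699]
((572.0468139648438, 26.06344223022461), (15.685508728027344, 55.57908248901367), 80.1385726928711) 2033 tool [ 0.0013 -0.0026  0.0418]
[ 1.56358326 21.23169832  5.75509108 74.27581631  1.67607595 11.99533706] [ 1.78309069e+02 -1.06119748e-01  1.69573434e+02]
[[-0.98348598  0.18095012  0.00351946]
 [ 0.18097487  0.98304951  0.02935584]
 [ 0.00185214  0.02950799 -0.99956283]]
[ 0.00062736 -0.00175718  0.07535584]
```

View pics/wrist3.png

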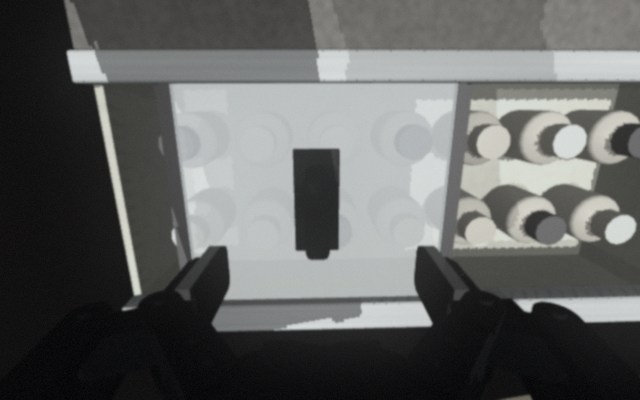

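The wrist picture shows the grip at (317,205), midway between the open fingers (220 and 425). I'll go down, then close.

```bash
python3 -m crank '[[[0.001,-0.002,0.01,-0.007],[0.001,-0.002,0.025,-0.007],[0.001,-0.002,0.04,-0.007],[0.001,-0.002,0.055,-0.007],[0.001,-0.002,0.065,-0.007],[0.001,-0.002,0.073,-0.007],[0.001,-0.002,0.073,-0.007],[0.001,-0.002,0.073,-0.007]]]'; python3 -m crank '[[[0,0,0,0],[0,0,0,0],[0,0,0,0],[0,0,0,0],[0,0,0,0],[0,0,0,0],[0,0,0,0],[0,0,0,0]]]' -1 40;  python3 -m crank '[[[0,0,0,0],[0,0,0,0],[0,0,0,0],[0,0,0,0],[0,0,0,0],[0,0,0,0],[0,0,0,0],[0,0,0,0]]]'
```

```text
clock: 8.23
ee_pos: [0.5727, 0.0256, 0.1271]
ee_rot: [178.3, -0.1, 170.0]
force: [0.6, 0.9, -0.6]
opening: 0.0854
clock: 8.9
ee_pos: [0.5728, 0.0258, 0.1271]
ee_rot: [178.3, -0.1, 170.1]
force: [-2.0, 1.5, 6.4]
opening: 0.0156
clock: 9.57
ee_pos: [0.5728, 0.0258, 0.1271]
ee_rot: [178.3, -0.1, 170.1]
force: [-1.1, 2.0, 4.4]
opening: 0.0156
```

```bash
cat > f.py <<'E'
from h import *
import sys
s=env.get_state();u=np.array([np.cos(np.radians(80.1)),np.sin(np.radians(80.1)),0])
f=s['force'];d=(s['ee_pos']-np.array([.5728,.0258,.1271]))@u*1000
print('t%.2f d%.1fmm push%.2f f'%(s['clock'],d,-f@u),np.round(f,1),'z%.4f open%.4f'%(s['ee_pos'][2],s['opening']),'perp%.1f'%((s['ee_pos']-np.array([.5728,.0258,0]))@[u[1],-u[0],0]*1000))
sys.exit(len(sys.argv)>1 and -f@u>float(sys.argv[1]))
E
python3 f.py; python3 -m crank '[[[0,0.003,0.0001,0],[0,0.009,0.0003,0],[0,0.016,0.0005,0],[0,0.023,0.0007,0],[0,0.030,0.0009,0],[0,0.037,0.0011,0],[0,0.042,0.0012,0],[0,0.045,0.0013,0]]]' >/dev/null; python3 f.py; python3 -m crank '[[[0,0.001,0,0],[0,0.002,0,0],[0,0.003,0.0001,0],[0,0.004,0.0001,0],[0,0.005,0.0001,0],[0,0.006,0.0002,0],[0,0.007,0.0002,0],[0,0.008,0.0002,0]]]' >/dev/null; python3 f.py
```

```text
t9.57 d0.0mm push-1.77 f [-1.1  2.   4.4] z0.1271 open0.0156 perp0.0
t10.23 d45.2mm push1.66 f [-3.  -1.2  6.2] z0.1271 open0.0156 perp0.0
t10.90 d52.6mm push2.68 f [-2.6 -2.3  5.8] z0.1271 open0.0156 perp0.1
```

```bash
python3 -m crank '[[[0,0.0005,0,0],[0,0.001,0,0],[0,0.0015,0,0],[0,0.002,0.0001,0],[0,0.0025,0.0001,0],[0,0.003,0.0001,0],[0,0.0035,0.0001,0],[0,0.0035,0.0001,0]]]' >/dev/null; python3 f.py 4.5 && python3 -m crank '[[[0,0.0005,0,0],[0,0.001,0,0],[0,0.0015,0,0],[0,0.002,0.0001,0],[0,0.0025,0.0001,0],[0,0.003,0.0001,0],[0,0.0035,0.0001,0],[0,0.0035,0.0001,0]]]' >/dev/null && python3 f.py 4.5 && python3 -m crank '[[[0,0.0005,0,0],[0,0.001,0,0],[0,0.0015,0,0],[0,0.002,0.0001,0],[0,0.0025,0.0001,0],[0,0.003,0.0001,0],[0,0.0035,0.0001,0],[0,0.0035,0.0001,0]]]' >/dev/null && python3 f.py 4.5 && python3 -m crank '[[[0,0.0005,0,0],[0,0.001,0,0],[0,0.0015,0,0],[0,0.002,0.0001,0],[0,0.0025,0.0001,0],[0,0.003,0.0001,0],[0,0.0035,0.0001,0],[0,0.0035,0.0001,0]]]' >/dev/null && python3 f.py 4.5
```

```text
t11.57 d56.3mm push1.68 f [-1.5 -1.4  6.7] z0.1271 open0.0154 perp0.1False
```

```bash
sed -i 's/sys.exit(\(.*\))$/sys.exit(int(\1))/' f.py; python3 -m crank '[[[0,0.0005,0,0],[0,0.001,0,0],[0,0.0015,0,0],[0,0.002,0.0001,0],[0,0.0025,0.0001,0],[0,0.003,0.0001,0],[0,0.0035,0.0001,0],[0,0.0035,0.0001,0]]]' >/dev/null; python3 f.py 4.5 && python3 -m crank '[[[0,0.0005,0,0],[0,0.001,0,0],[0,0.0015,0,0],[0,0.002,0.0001,0],[0,0.0025,0.0001,0],[0,0.003,0.0001,0],[0,0.0035,0.0001,0],[0,0.0035,0.0001,0]]]' >/dev/null && python3 f.py 4.5 && python3 -m crank '[[[0,0.0005,0,0],[0,0.001,0,0],[0,0.0015,0,0],[0,0.002,0.0001,0],[0,0.0025,0.0001,0],[0,0.003,0.0001,0],[0,0.0035,0.0001,0],[0,0.0035,0.0001,0]]]' >/dev/null && python3 f.py 4.5 && python3 -m crank '[[[0,0.0005,0,0],[0,0.001,0,0],[0,0.0015,0,0],[0,0.002,0.0001,0],[0,0.0025,0.0001,0],[0,0.003,0.0001,0],[0,0.0035,0.0001,0],[0,0.0035,0.0001,0]]]' >/dev/null && python3 f.py 4.5 && python3 -m crank '[[[0,0.0005,0,0],[0,0.001,0,0],[0,0.0015,0,0],[0,0.002,0.0001,0],[0,0.0025,0.0001,0],[0,0.003,0.0001,0],[0,0.0035,0.0001,0],[0,0.0035,0.0001,0]]]' >/dev/null && python3 f.py 4.5 && python3 -m crank '[[[0,0.0005,0,0],[0,0.001,0,0],[0,0.0015,0,0],[0,0.002,0.0001,0],[0,0.0025,0.0001,0],[0,0.003,0.0001,0],[0,0.0035,0.0001,0],[0,0.0035,0.0001,0]]]' >/dev/null && python3 f.py 4.5
```

```text
t12.23 d59.8mm push1.21 f [-0.6 -1.1  6.7] z0.1271 open0.0156 perp0.0
t12.90 d63.3mm push0.77 f [-0.6 -0.7  4.9] z0.1271 open0.0159 perp0.1
t13.57 d66.8mm push1.59 f [-2.  -1.3  4.6] z0.1271 open0.0159 perp0.1
t14.23 d70.3mm push1.81 f [-1.9 -1.5  5.6] z0.1271 open0.0154 perp0.1
t14.90 d73.8mm push0.43 f [-1.5 -0.2  5.3] z0.1271 open0.0159 perp0.1
t15.57 d77.3mm push1.69 f [-1.  -1.5  5.8] z0.1271 open0.0155 perp0.1
```

```bash
python3 -m crank '[[[0,0.0005,0,0],[0,0.001,0,0],[0,0.0015,0,0],[0,0.002,0.0001,0],[0,0.0025,0.0001,0],[0,0.003,0.0001,0],[0,0.0035,0.0001,0],[0,0.0035,0.0001,0]]]' >/dev/null; python3 f.py 4 && python3 -m crank '[[[0,0.0005,0,0],[0,0.001,0,0],[0,0.0015,0,0],[0,0.002,0.0001,0],[0,0.0025,0.0001,0],[0,0.003,0.0001,0],[0,0.0035,0.0001,0],[0,0.0035,0.0001,0]]]' >/dev/null && python3 f.py 4 && python3 -m crank '[[[0,0.0005,0,0],[0,0.001,0,0],[0,0.0015,0,0],[0,0.002,0.0001,0],[0,0.0025,0.0001,0],[0,0.003,0.0001,0],[0,0.0035,0.0001,0],[0,0.0035,0.0001,0]]]' >/dev/null && python3 f.py 4 && python3 -m crank '[[[0,0.0005,0,0],[0,0.001,0,0],[0,0.0015,0,0],[0,0.002,0.0001,0],[0,0.0025,0.0001,0],[0,0.003,0.0001,0],[0,0.0035,0.0001,0],[0,0.0035,0.0001,0]]]' >/dev/null && python3 f.py 4 && python3 -m crank '[[[0,0.0005,0,0],[0,0.001,0,0],[0,0.0015,0,0],[0,0.002,0.0001,0],[0,0.0025,0.0001,0],[0,0.003,0.0001,0],[0,0.0035,0.0001,0],[0,0.0035,0.0001,0]]]' >/dev/null && python3 f.py 4 && python3 -m crank '[[[0,0.0005,0,0],[0,0.001,0,0],[0,0.0015,0,0],[0,0.002,0.0001,0],[0,0.0025,0.0001,0],[0,0.003,0.0001,0],[0,0.0035,0.0001,0],[0,0.0035,0.0001,0]]]' >/dev/null && python3 f.py 4 && python3 -m crank '[[[0,0.0005,0,0],[0,0.001,0,0],[0,0.0015,0,0],[0,0.002,0.0001,0],[0,0.0025,0.0001,0],[0,0.003,0.0001,0],[0,0.0035,0.0001,0],[0,0.0035,0.0001,0]]]' >/dev/null && python3 f.py 4 && python3 -m crank '[[[0,0.0005,0,0],[0,0.001,0,0],[0,0.0015,0,0],[0,0.002,0.0001,0],[0,0.0025,0.0001,0],[0,0.003,0.0001,0],[0,0.0035,0.0001,0],[0,0.0035,0.0001,0]]]' >/dev/null && python3 f.py 4
```

```text
t16.23 d80.8mm push1.40 f [-0.8 -1.3  5.4] z0.1271 open0.0156 perp0.0
t16.90 d84.3mm push2.28 f [-1.5 -2.1  6. ] z0.1271 open0.0155 perp0.1
t17.57 d87.9mm push1.49 f [-1.4 -1.3  5. ] z0.1271 open0.0158 perp0.1
t18.23 d91.3mm push0.71 f [-1.6 -0.5  5.6] z0.1270 open0.0153 perp0.1
t18.90 d94.9mm push1.58 f [-0.8 -1.5  5.2] z0.1271 open0.0155 perp0.1
t19.57 d98.4mm push1.62 f [-0.6 -1.5  6. ] z0.1271 open0.0154 perp0.1
t20.23 d101.9mm push1.68 f [-2.  -1.4  5. ] z0.1271 open0.0157 perp0.1
t20.90 d105.4mm push0.94 f [-1.4 -0.7  4.7] z0.1271 open0.0158 perp0.1
```

```bash
python3 -m crank '[[[0,0.0005,0,0],[0,0.001,0,0],[0,0.0015,0,0],[0,0.002,0.0001,0],[0,0.0025,0.0001,0],[0,0.003,0.0001,0],[0,0.0035,0.0001,0],[0,0.0035,0.0001,0]]]' >/dev/null; python3 f.py 4 && python3 -m crank '[[[0,0.0005,0,0],[0,0.001,0,0],[0,0.0015,0,0],[0,0.002,0.0001,0],[0,0.0025,0.0001,0],[0,0.003,0.0001,0],[0,0.0035,0.0001,0],[0,0.0035,0.0001,0]]]' >/dev/null && python3 f.py 4 && python3 -m crank '[[[0,0.0005,0,0],[0,0.001,0,0],[0,0.0015,0,0],[0,0.002,0.0001,0],[0,0.0025,0.0001,0],[0,0.003,0.0001,0],[0,0.0035,0.0001,0],[0,0.0035,0.0001,0]]]' >/dev/null && python3 f.py 4 && python3 -m crank '[[[0,0.0005,0,0],[0,0.001,0,0],[0,0.0015,0,0],[0,0.002,0.0001,0],[0,0.0025,0.0001,0],[0,0.003,0.0001,0],[0,0.0035,0.0001,0],[0,0.0035,0.0001,0]]]' >/dev/null && python3 f.py 4 && python3 -m crank '[[[0,0.0005,0,0],[0,0.001,0,0],[0,0.0015,0,0],[0,0.002,0.0001,0],[0,0.0025,0.0001,0],[0,0.003,0.0001,0],[0,0.0035,0.0001,0],[0,0.0035,0.0001,0]]]' >/dev/null && python3 f.py 4 && python3 -m crank '[[[0,0.0005,0,0],[0,0.001,0,0],[0,0.0015,0,0],[0,0.002,0.0001,0],[0,0.0025,0.0001,0],[0,0.003,0.0001,0],[0,0.0035,0.0001,0],[0,0.0035,0.0001,0]]]' >/dev/null && python3 f.py 4 && python3 -m crank '[[[0,0.0005,0,0],[0,0.001,0,0],[0,0.0015,0,0],[0,0.002,0.0001,0],[0,0.0025,0.0001,0],[0,0.003,0.0001,0],[0,0.0035,0.0001,0],[0,0.0035,0.0001,0]]]' >/dev/null && python3 f.py 4 && python3 -m crank '[[[0,0.0005,0,0],[0,0.001,0,0],[0,0.0015,0,0],[0,0.002,0.0001,0],[0,0.0025,0.0001,0],[0,0.003,0.0001,0],[0,0.0035,0.0001,0],[0,0.0035,0.0001,0]]]' >/dev/null && python3 f.py 4
```

```text
t21.57 d108.9mm push1.39 f [-1.1 -1.2  5.8] z0.1270 open0.0152 perp0.0
t22.23 d112.3mm push3.07 f [-1.2 -2.9  6. ] z0.1271 open0.0155 perp0.1
t22.90 d114.6mm push11.37 f [ -3.3 -11.    8.6] z0.1270 open0.0152 perp0.1
```

Clear bind at about 114.6 mm, with about 9–10 N above the drag. I'll hold there.

```bash
python3 -m crank '[[[0,0,0,0],[0,0,0,0],[0,0,0,0],[0,0,0,0],[0,0,0,0],[0,0,0,0],[0,0,0,0],[0,0,0,0]]]' >/dev/null; python3 f.py
```

```text
t23.57 d114.6mm push10.80 f [ -3.7 -10.3   8.3] z0.1271 open0.0152 perp0.1
```

```bash
python3 -m crank '[[[0,-0.002,0,0],[0,-0.005,-0.0001,0],[0,-0.009,-0.0003,0],[0,-0.013,-0.0004,0],[0,-0.017,-0.0005,0],[0,-0.0202,-0.0006,0],[0,-0.0212,-0.0006,0],[0,-0.0212,-0.0006,0]]]' >/dev/null; python3 f.py; python3 -m crank '[[[0,0,0,0],[0,0,0,0],[0,0,0,0],[0,0,0,0],[0,0,0,0],[0,0,0,0],[0,0,0,0],[0,0,0,0]]]' 1 >/dev/null; python3 f.py
```

```text
t24.23 d94.3mm push1.62 f [-1.7 -1.3  6.8] z0.1271 open0.0154 perp0.1
t24.90 d94.9mm push1.05 f [-0.5 -1.  -1. ] z0.1269 open0.0854 perp-0.0
```

```bash
python3 -m crank '[[[0,0,-0.005,0],[0,0,-0.015,0],[0,0,-0.03,0],[0,0,-0.045,0],[0,0,-0.06,0],[0,0,-0.08,0],[0,0,-0.1,0],[0,0,-0.1,0]]]' >/dev/null; python3 -m crank '[[[0.02,0,0,0],[0.04,0,-0.01,0],[0.06,0,-0.02,0],[0.08,0,-0.03,0],[0.1,0,-0.04,0],[0.12,0,-0.05,0],[0.13,0,-0.05,0],[0.13,0,-0.05,0]]]'; python3 f.py
python3 - <<'E'
from h import *
np.set_printoptions(precision=4,suppress=True)
im=[]
for n in ('scene','side'):
    c=cap(n)
    x0,y0=(260,90) if n=='scene' else (180,150)
    im.append(cv2.resize(c['frame'][y0:y0+150,x0:x0+200],None,fx=2,fy=2)[:,:400])
    for l,z in (('lid_grip',.135),('dog_face',.128),('marker_face',.128),('vial',.115),('bottle',0),('carton',0)):
        for r in env.pinpoint(l,n)[:1]: print(n,l,round(r['score'],2),np.round(r['point'],1),atz(c,r['point'],z))
cv2.imwrite('pics/end.png',cv2.cvtColor(np.hstack(im),cv2.COLOR_RGB2BGR))
E
```

```text
clock: 26.23
ee_pos: [0.4597, 0.1376, 0.2781]
ee_rot: [178.3, -0.0, 170.1]
force: [0.2, -0.4, -0.4]
opening: 0.0856
t26.23 d90.6mm push0.39 f [ 0.2 -0.4 -0.4] z0.2781 open0.0856 perp-130.7
scene lid_grip 0.93 [349.7 171.6] [0.5943 0.1139 0.135 ]
scene dog_face 0.63 [388.4 168.4] [0.704  0.2038 0.128 ]
scene marker_face 0.49 [390.2 162.2] [0.6972 0.2328 0.128 ]
scene vial 0.51 [350.7 126.8] [0.4855 0.3214 0.115 ]
scene bottle 0.64 [354.5 113.1] [0.4141 0.5015 0.    ]
side lid_grip 0.89 [281.7 199.1] [0.5807 0.1238 0.135 ]
side dog_face 0.84 [236.  194.6] [0.7026 0.2074 0.128 ]
side marker_face 0.61 [227.4 196.3] [0.712  0.2329 0.128 ]
side vial 0.43 [249. 241.] [0.5026 0.306  0.115 ]
side bottle 0.73 [206.1 334. ] [0.3999 0.5178 0.    ]
side carton 0.65 [410.  169.8] [ 0.5623 -0.5422  0.    ]
```

View pics/end.png

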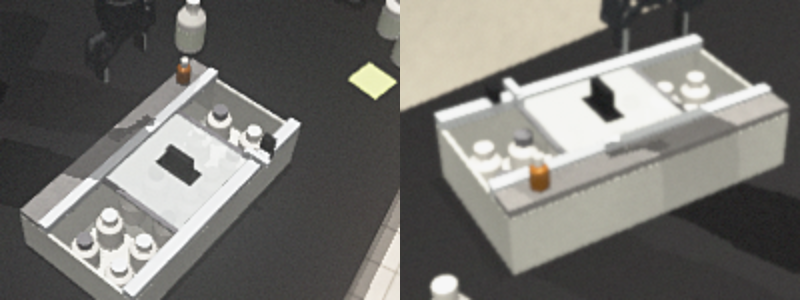

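The picture shows the vial and bottle standing, the gripper clear, and the marker standing off ahead of the dog (scene crop: dog at (258,157), marker at (268,145)).

```bash
python3 -c "
from workcell import env
print(env.finish_job(), env.get_state()['clock'])"
```

```text
the job is handed in; nothing more can be done
the job is handed in; nothing more can be done
```

The lid was slid by its grip, pushing the marker ahead, until it clearly bound 114.6 mm from its start. I then backed it off about 20 mm, let go and handed the job in at about 27 s.

- **Bind:** the pushing force read 11 N, which is about 9 N above the usual drag. I held it for 0.67 s, and no reading went above 11.4 N.
- **Back-off:** the lid was released at about 94.5 mm, leaving the marker behind at the tight spot.
- **Last checks:** the cameras put the grip about 94 mm on from its start. They measured the gap from dog to marker at roughly 25–29 mm, against the 20 mm the arm moved; that is about their error. The vial, bottle and carton were within camera error of where they started, except one scene-camera reading that put the vial 17 mm off. The side camera put it within 3 mm. The carton was re-found only in the side camera, whose first reading of it had been a false detection, so I compared it with the scene camera's. The gripper was clear of everything.
- **What went wrong:** joint 6 hit its limit on the first approach, so I turned the gripper half round. It kept a 1.7° tilt through the grasp and slide, which I compensated for.

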